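Pump up the vacuum work holder

TASK

Make the vacuum work holder grip the plywood disc: push its vent lever a quarter turn until it is fully closed, then pump the spring plunger with full strokes until the indicator pin stands fully out, and let the plunger come back up. Only push with the fingertips: do not pull the plunger up, do not pump with the vent open, do not touch the pin, and leave the disc and the other things on the bench where they are.

Things in the scene. Friction and masses are not known exactly. Their poses are not given: they have to be found in the camera images.
- holder: Fixed grey base plate, 130 (x) x 400 (y) x 30 mm, any yaw. Origin: centre of underside, z up. On it, own frame, mm: pump barrel (50 dia., top z 100) at (0, -140); sleeve of the indicator pin (28 dia., top z 55) at (30, -55); brass vent valve at (-30, 5); rubber pad (90 dia., top z 36) with the disc at (8, 140). A thin copper tube lies along its +x side.
- plunger_top (a point): Centre of the top face of the plunger's black round cap (54 mm diameter, 12 mm thick, flat top), at z 145 mm when up. It moves with the plunger.
- plunger (a joint): Plunger depth, m: 0 up at rest, 0.024 bottom stop; straight down. A 500 N/m spring (12 N at the stop, plus friction 2-3 N) lifts it in 0.2 s when let go; negative = pulled up. The first stroke lifts the pin 16 to 28 mm, each next one 8 mm, if it goes at least 20 mm down (best to the stop) and comes back to under 3 mm; short strokes do not add up. 3 to 6 strokes are needed; more do no harm.
- pin (a joint): How far the indicator pin's end stands out of its sleeve, in m: it starts sunk in the bore, between -0.020 and 0 (flush), and stands fully out at about 0.042 (at least 0.037). It rises during the down strokes of the plunger, stops at 0.045, and stays where it is by friction.
- pin_tip (a point): Top end of the steel indicator pin (10 mm diameter), which rises vertically out of the dark bore in its sleeve: 55 mm above the bench when flush with the sleeve's top, about 97 mm when fully out.
- pin_rod: The indicator pin itself (a plain steel rod). Its origin is at the foot of the sleeve's axis at bench height when the pin is flush, and rises with the pin.
- vent (a joint): Angle of the vent lever in rad: it starts between 0 and 0.35 (open: 0 = pointing to the holder's -x, over the plate's edge); it turns clockwise seen from above, and 1.571 = closed, against its stop, pointing to the holder's +y (towards the disc). Stiff (0.1 N m, about 2 N at the tip): it stays where it is left.
- lever_tip (a point): Outer end of the vent lever, a flat steel bar 14 mm wide and 14 mm high (z 74 to 88 mm above the bench), at mid height. It reaches 72 mm from its pivot.
- lever_pivot (a point): Axis of the vent lever, at the bar's mid height (81 mm above the bench). The brass valve body under the bar is 66 mm high.
- disc: Plywood workpiece disc, 110 mm diameter, 12 mm thick, lying loose on the rubber pad (its top 48 mm above the bench). Origin: centre of its underside. To be left alone.
- candle_a: Cream pillar candle, 70 mm diameter, 110 mm tall, loose, behind the holder. Origin: centre of underside. Bystander.
- candle_b: Cream pillar candle, 60 mm diameter, 75 mm tall, loose, behind the holder. Origin: centre of underside. Bystander.
- tealight: Small cream tea light, 38 mm diameter, 22 mm tall, standing loose on the holder's base plate between lever and disc. Origin: centre of underside. Bystander.
- tape: Black roll of tape lying flat, 96 mm diameter, 24 mm high, loose, in front of the holder. Origin: centre of underside. Bystander.
- screwdriver: Screwdriver lying in front of the holder, about 200 mm long, loose. Bystander.
- drill: Cordless drill standing on its battery, about 205 mm tall, loose, beyond the pump's end of the holder. Origin: centre of underside. Bystander.
- battery: Black battery pack, 115 x 75 x 64 mm, loose, on the left. Origin: centre of underside. Bystander.

How it is judged:
By the outcome, as a careful person would: the job done as asked, in the order asked, and still so for the second after the job is handed in, with the robot touching nothing.
It also fails if it takes over 64 s, if anything falls off the work surface, if the arm or the gripper's body presses on something with over 40 N, if the wrist force passes 120 N, or if a joint passes its speed limit or range.

ROBOT

A 7-joint arm with a two-finger parallel gripper is mounted at the origin on the work surface. World frame = base frame: x ahead of the robot, y to its left, z up, the work surface at z = 0. Lengths are in m, angles in rad, forces in N, time in s.
With the tool pointing down it reaches from about 0.35 to 0.9 m from the base axis. Payload 7.2 kg.
Tool frame: the origin (TCP) lies at the very end of the fingers, on their centre line; the grasp point (between the pads) lies 19 mm behind it; z points along the fingers, y is the line along which they close (so a half turn about z gives the same grasp; the last joint's range is limited). The gripper opens to 85 mm and grips with 20 to 120 N. Pads are 22 mm wide; open, the fingers measure 114 mm over their backs; the gripper's body (76 mm by 85 mm) begins 54 mm behind the grasp point. The pads swing forward as they close: fully open they stand 13 mm farther back than shut.
Start: joints at [-1.377, 0.411, -0.013, 1.596, 0.006, 1.134, -0.082], TCP at [0.162, 0.604, 0.231] pointing down, gripper open.
Joint ranges: [-2.95, 2.95], [-0.29, 1.99], [-1.47, 1.44], [0.14, 2.54], [-1.03, 4.17], [0.13, 1.85], [-2.86, 2.86]. Speed limits (rad/s): [2.39, 2.39, 3.01, 3.01, 3.14, 3.14, 3.14].

INTERFACE

Orientations are given as a rotation vector (axis times angle).
In Python, from plant import robot, grab_frame, camera_params, spot_in, outline_of gives the robot as it stands.
- The arm moves only by the shell command python3 -m pendant 'ROWS' [OPENING] [FORCE]. ROWS is JSON, a list that holds one entry, the list of rows, each a list of 6 numbers: the shift along the world's x, y, z in units of 0.15 m (1.0 is 0.15 m), then the turn, a rotation vector about the world's x, y, z in units of 360 degrees (1.0 is 360 degrees). In form: [[[x, y, z, rx, ry, rz], ...]]. A call has 1 to 8 rows; each row is the pose to reach, as a shift and turn from the pose commanded when the call began, turning the shorter way round; what a row does not reach only later rows make up. A row lasts 1/10 s, in which the tool goes at most 50 mm and 8.59 degrees, less where a joint would pass 70% of its speed; a pose out of reach is approached as far as the arm can. A call with a number of a shift or a turn outside -1 to 1 is refused whole. A call with a gripper value outside its range is refused whole. OPENING is the opening, from 0 (shut) to 1 (fully open), set as the call begins (- or left out, the last holds). The fingers move at their own pace and stop on an object; FORCE is the grip in N (left out, the last holds). Time passes only in rows, so rows that repeat a pose let the fingers close. It gives the time, the measured TCP pose, the force, the opening and the grip force at its end, in the units of the state.
- robot.observe(): the state, without advancing time (a new reading comes with each control period).
- grab_frame(name): name is "side" or "top" or "wrist"; returns the picture (384x512x3 uint8, blue, green, red); there is no depth.
- camera_params(name): a dict with "fx", "fy", "cx", "cy" (pixels), "R" (3x3) and "t" (3): a world point X has camera coordinates R X + t; the wrist camera has in their place "mount" (4x4, takes a point from camera to tool coordinates, whose origin is the TCP and whose axes are the flange's). Camera axes: x right, y down, z forward; pixel columns grow to the right and rows downward; lengths in m; the calibration is good to about 2 mm. A picture is of the moment at which its call begins: read the wrist's pose just before it. camera_params takes no time and is no camera call.
- robot.sign_off(): hands the job in; it is judged then, once.
Trained networks look in the newest picture that a camera, given by its name, has taken for a name from the list of things; names that differ only in an ending like _2 or _b are one class to them, and where a whole thing is asked for, a point or a joint stands for the part that bears it (a point fixed in the world has none). Each returns a list of dicts, best first, with "confidence" (0 to 1); they miss things now and then, are a little off and sometimes report something else, mostly with a low value. They report only what shows in the picture. A call takes as long as a camera call.
- spot_in(camera, thing): "box" ([left, top, width, height] in pixels, round what is visible of it).
- outline_of(camera, thing): "region" (384x512 bool, what is visible of it) and "box" ([left, top, width, height] in pixels, round what is visible of it).
The state is a dict: "time_s": time; "qpos": joint angles; "dq": joint speeds; "joint_efforts": joint torques, N m; "eef_pos": TCP position; "tool_rot": TCP orientation; "ft_force": force on the tool from outside, world axes, zero at the start; "ft_torque": the same for the moment, N m; "gripper_width": finger opening in m; "finger_force": force on a finger pad.
Only numpy, scipy, OpenCV 4.12 (cv2) and the standard library are available. Lean on these libraries where they do the work, as an engineer would, in place of code of your own. Each camera call takes 0.05 s, during which the arm holds its last target. There are 200 camera calls.

## Working session

There is one attempt and no reset: what is moved stays moved. The work goes in short steps, Python scripts to look and compute and a shell command to move; the robot and the scene stay as the last step left them, time stands still between calls to the robot, and variables do not carry over. Pictures are saved under pics/ and viewed, at most 10 in all, crops included, and the job is handed in when it is done.

```bash
mkdir -p pics; cat > h.py <<'E'
import numpy as np, cv2
from plant import robot, grab_frame, camera_params, spot_in, outline_of
def ray(cam,u,v):
    p=camera_params(cam); d=np.array([(u-p['cx'])/p['fx'],(v-p['cy'])/p['fy'],1.])
    R=np.array(p['R']);t=np.array(p['t']); return -R.T@t, R.T@d
def at_z(cam,u,v,z):
    c,d=ray(cam,u,v); return c+d*(z-c[2])/d[2]
def proj(cam,X):
    p=camera_params(cam); q=np.array(p['R'])@np.array(X)+np.array(p['t']); return p['fx']*q[0]/q[2]+p['cx'],p['fy']*q[1]/q[2]+p['cy']
E
python3 - <<'E'
from h import *
a=grab_frame('top');b=grab_frame('side')
cv2.imwrite('pics/t.png',cv2.resize(a,(800,600)));cv2.imwrite('pics/s.png',cv2.resize(b,(800,600)))
s=robot.observe();print(s['time_s'],s['eef_pos'],s['tool_rot'],s['gripper_width'])
for c in('top','side'):
  for n in('holder','plunger_top','pin_tip','lever_tip','lever_pivot','vent','disc','tealight','candle_a','drill'):
    print(c,n,[(np.round(r['box']).tolist(),round(r['confidence'],2)) for r in spot_in(c,n)[:2]])
E
```

```text
0.1 [0.16166897 0.60325231 0.23050485] [-4.09965957e-01 -3.11464549e+00  2.38113682e-03] 0.08543200416324778
top holder [([191.0, 171.0, 118.0, 49.0], 0.66)]
top plunger_top [([286.0, 181.0, 19.0, 20.0], 0.73), ([220.0, 135.0, 20.0, 27.0], 0.62)]
top pin_tip []
top lever_tip []
top lever_pivot [([194.0, 168.0, 112.0, 54.0], 0.89)]
top vent [([238.0, 198.0, 10.0, 22.0], 0.52)]
top disc [([193.0, 166.0, 32.0, 36.0], 0.9)]
top tealight []
top candle_a [([216.0, 134.0, 25.0, 29.0], 0.89), ([266.0, 140.0, 16.0, 20.0], 0.53)]
top drill [([339.0, 148.0, 64.0, 59.0], 0.72), ([191.0, 170.0, 118.0, 51.0], 0.61)]
side holder [([223.0, 182.0, 80.0, 96.0], 0.56)]
side plunger_top [([262.0, 207.0, 28.0, 22.0], 0.68)]
side pin_tip []
side lever_tip [([219.0, 201.0, 30.0, 8.0], 0.46)]
side lever_pivot [([222.0, 181.0, 82.0, 100.0], 0.9)]
side vent [([221.0, 200.0, 33.0, 8.0], 0.62)]
side disc [([230.0, 174.0, 38.0, 25.0], 0.95)]
side tealight [([280.0, 247.0, 136.0, 120.0], 0.56)]
side candle_a [([286.0, 168.0, 22.0, 40.0], 0.79), ([301.0, 209.0, 28.0, 35.0], 0.73)]
side drill [([279.0, 246.0, 134.0, 118.0], 0.76)]
```

View pics/t.png

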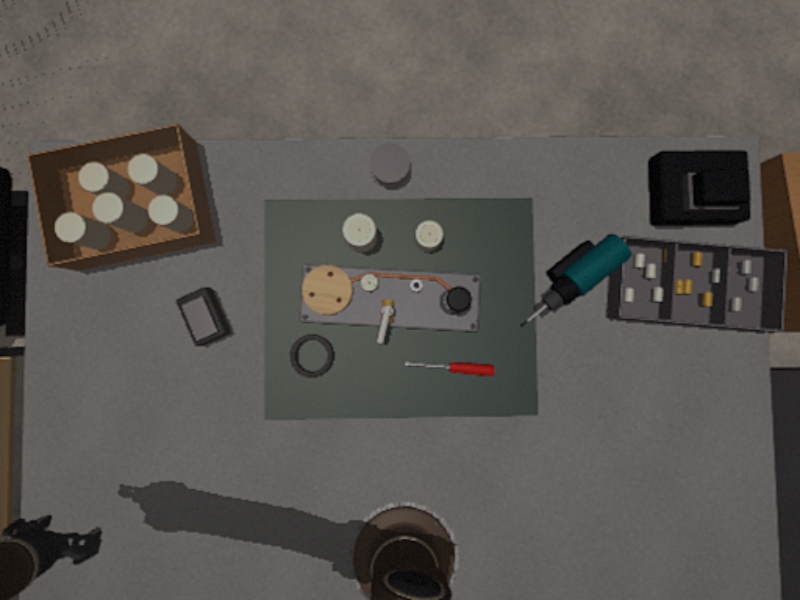

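View pics/s.png

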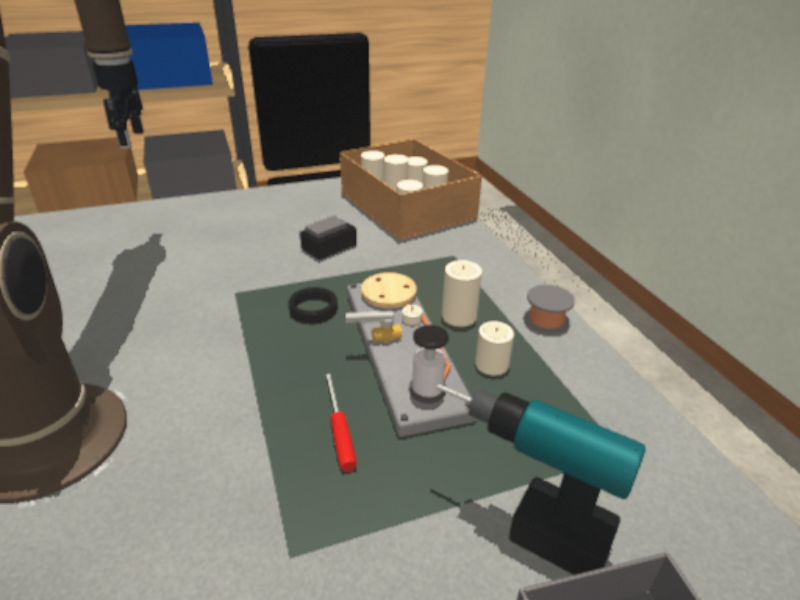

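```bash
python3 - <<'E'
from h import *
P=at_z('top',295.5,191,.145);D=at_z('top',209,184,.048);V=at_z('top',243,219,.081)
print('plunger',P,'disc',D,'levertip',V)
print('side plunger',at_z('side',276,215,.145),'disc',at_z('side',249,186,.048),'tip',at_z('side',220,205,.081))
d=D-P;print(np.linalg.norm(d[:2]),.2801)
for c in('top','side'):
  p=camera_params(c);print(c,p['fx'],ray(c,256,192))
print(camera_params('wrist'))
E
```

```text
plunger [ 0.57146894 -0.12353629  0.145     ] disc [0.60332798 0.16226062 0.048     ] levertip [0.48262589 0.04598556 0.081     ]
side plunger [ 0.57009687 -0.12289046  0.145     ] disc [0.59692314 0.14881265 0.048     ] tip [0.4771611  0.03943077 0.081     ]
0.28756716482219263 0.2801
top 376.0208513008971 (array([0.51765064, 0.02853627, 1.34311702]), array([ 0.04339872, -0.02147862, -0.99894964]))
side 363.2797270776675 (array([ 0.295158  , -0.72835395,  0.66730597]), array([ 0.2858272 ,  0.77129917, -0.56871374]))
{'fx': 271.5455619319787, 'fy': 271.5455619319787, 'cx': 252.63820844485957, 'cy': 189.32570580802076, 'mount': array([[ 4.21292049e-04, -9.53558495e-01, -3.01207600e-01,
         7.68477797e-02],
       [ 9.99999895e-01,  3.47908020e-04,  2.97274560e-04,
        -7.76888748e-04],
       [-1.78676142e-04, -3.01207693e-01,  9.53558542e-01,
        -1.42121284e-01],
       [ 0.00000000e+00,  0.00000000e+00,  0.00000000e+00,
         1.00000000e+00]])}
```

Top view (800×600): disc (327,290), cap (459,299), lever from pivot (387,308) to tip (381,340), tea light (369,283), and the drill bit's tip at (522,325), clear of the pump. The side view agrees. I get a yaw of about -4° and a lever angle of about 0.26 rad, and the measured lever length is 71.6 mm against the given 72. Moving above the lever's -y side with the fingers shut.

```bash
python3 -m pendant '[[[0.27,-0.5,0,0,0,0.015],[0.53,-0.99,0,0,0,0.031],[0.53,-0.99,0,0,0,0.031],[0.53,-0.99,0,0,0,0.031]]]' 0
python3 -m pendant '[[[0.27,-0.5,0,0,0,0],[0.53,-0.99,0,0,0,0],[0.53,-0.99,0,0,0,0],[0.53,-0.99,0,0,0,0]]]'
python3 -m pendant '[[[0.27,-0.5,0,0,0,0],[0.53,-0.99,0,0,0,0],[0.53,-0.99,0,0,0,0],[0.53,-0.99,0,0,0,0]]]'
python3 -m pendant '[[[0.27,-0.5,0,0,0,0],[0.53,-0.99,0,0,0,0],[0.53,-0.99,0,0,0,0],[0.53,-0.99,0,0,0,0],[0.53,-0.99,0,0,0,0]]]'
cat >> h.py <<'E'
from scipy.spatial.transform import Rotation as Ro
def wz(u,v,z,s):
    p=camera_params('wrist');M=np.array(p['mount']);T=np.eye(4);T[:3,:3]=Ro.from_rotvec(s['tool_rot']).as_matrix();T[:3,3]=s['eef_pos'];T=T@M
    d=T[:3,:3]@np.array([(u-p['cx'])/p['fx'],(v-p['cy'])/p['fy'],1.]);c=T[:3,3];return c+d*(z-c[2])/d[2]
E
python3 - <<'E'
from h import *
s=robot.observe();print(s['time_s'],s['eef_pos'],s['tool_rot'],s['gripper_width'],s['ft_force'])
a=grab_frame('wrist');cv2.imwrite('pics/w1.png',cv2.resize(a,(768,576)))
for n,z in(('plunger_top',.145),('lever_tip',.081),('disc',.048),('tealight',.052)):
  for r in spot_in('wrist',n)[:2]:
    b=r['box'];print(n,np.round(b),r['confidence'],wz(b[0]+b[2]/2,b[1]+b[3]/2,z,s))
E
```

```text
time_s: 1.5
eef_pos: [0.2442, 0.4508, 0.2315]
tool_rot: [0.113, 3.138, -0.002]
ft_force: [-0.2, -0.5, -0.0]
gripper_width: 0.0283
finger_force: 0.0
time_s: 1.9
eef_pos: [0.3228, 0.3027, 0.2316]
tool_rot: [0.113, 3.139, -0.001]
ft_force: [-0.8, 0.3, 0.3]
gripper_width: 0.0001
finger_force: 0.0
time_s: 2.3
eef_pos: [0.4021, 0.1542, 0.2318]
tool_rot: [0.113, 3.138, -0.0]
ft_force: [0.1, 1.3, 0.5]
gripper_width: 0.0001
finger_force: 0.0
time_s: 2.8
eef_pos: [0.481, 0.0069, 0.2315]
tool_rot: [0.113, 3.138, -0.001]
ft_force: [-0.5, -0.1, -0.2]
gripper_width: -0.0004
finger_force: 0.0
2.8 [0.48104929 0.00692617 0.23154534] [ 1.13092956e-01  3.13837634e+00 -1.48548823e-03] -0.0003776939656295431 [-0.53815791 -0.06047822 -0.15901107]
plunger_top [110. 255.  50.  46.] 0.95 [ 0.55964131 -0.11586902  0.145     ]
plunger_top [335. 208.  81.  75.] 0.54 [0.5401269  0.11791944 0.145     ]
lever_tip [269. 174.  21.  69.] 0.96 [0.52127965 0.0345845  0.081     ]
disc [333. 209.  80.  72.] 0.59 [0.59677036 0.16012578 0.048     ]
tealight [292. 241.  24.  32.] 0.96 [0.60622456 0.06550678 0.052     ]
```

View pics/w1.png

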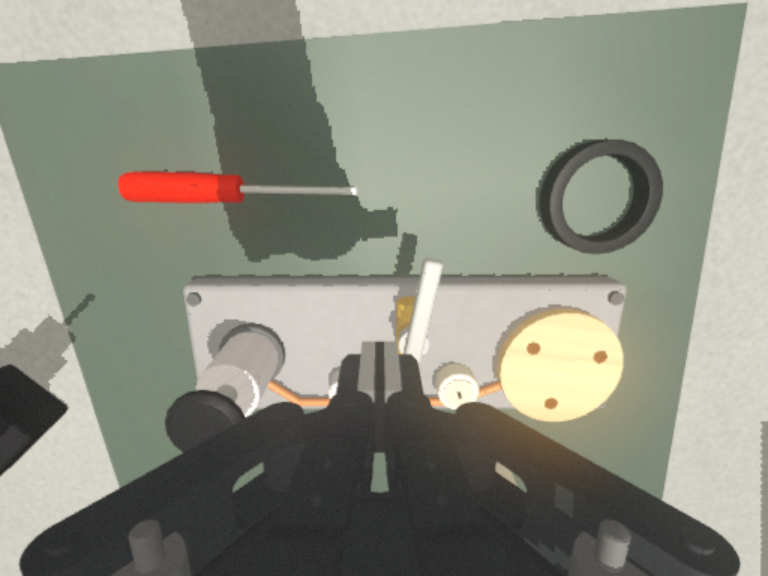

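Wrist view: lever tip at (432,262), pivot near (413,345), cap partly hidden at lower left, disc at (562,365). Working out the contact geometry from these.

```bash
python3 - <<'E'
from h import *
s=robot.observe()
print('tip',wz(432/1.5,262/1.5,.088,s),'mid pivot',wz(413/1.5,345/1.5,.088,s))
print('cap left/mid',wz(203/1.5,425/1.5,.145,s))
cs=np.array([wz(u/1.5,v/1.5,.03,s)[:2] for u,v in((194,299),(616,298))]);print('screws',cs,np.diff(cs,axis=0))
E
```

```text
tip [0.47827645 0.04913833 0.088     ] mid pivot [0.54337299 0.03286572 0.088     ]
cap left/mid [ 0.56441731 -0.11120211  0.145     ]
screws [[ 0.51413142 -0.15727934]
 [ 0.53743814  0.21935841]] [[0.02330672 0.37663775]]
```

```bash
python3 -m pendant '[[[0,0,-0.33,0,0,0],[0,0,-0.66,0,0,0],[0,0,-0.8,0,0,0],[0,0,-0.8,0,0,0]]]'
python3 -m pendant '[[[0,0,-0.13,0,0,0],[0,0,-0.26,0,0,0],[0,0,-0.26,0,0,0]]]'
python3 - <<'E'
from h import *
a=grab_frame('side');cv2.imwrite('pics/s2.png',cv2.resize(a[150:300,180:360],(720,600)))
print(proj('side',robot.observe()['eef_pos']))
E
```

```text
time_s: 3.45
eef_pos: [0.4773, 0.0108, 0.1087]
tool_rot: [-0.102, -3.134, 0.002]
ft_force: [0.4, -0.5, 0.4]
gripper_width: 0.0002
finger_force: 0.0
time_s: 3.75
eef_pos: [0.4792, 0.0106, 0.0721]
tool_rot: [-0.103, -3.138, -0.0]
ft_force: [-0.2, -1.1, -0.0]
gripper_width: 0.0001
finger_force: 0.0
(np.float64(223.9757482547465), np.float64(213.47416720194403))
```

View pics/s2.png

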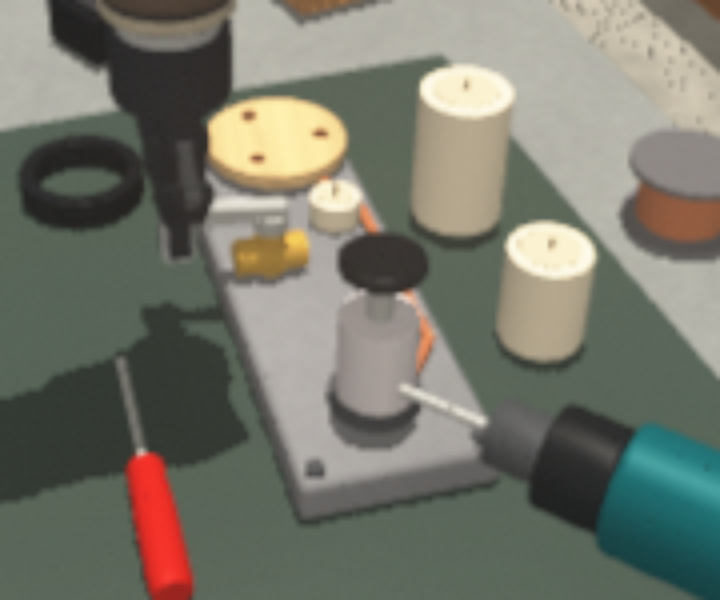

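The fingertips stand at (180,250) on the lever's near side, at bar height. Pushing round the arc now.

```bash
python3 -m pendant '[[[0.087,0.067,0,0,0,0],[0.095,0.15,0,0,0,0],[0.107,0.227,0,0,0,0],[0.145,0.3,0,0,0,0],[0.19,0.373,0,0,0,0],[0.25,0.415,0,0,0,0],[0.31,0.45,0,0,0,0],[0.31,0.45,0,0,0,0]]]'
python3 -m pendant '[[[0.035,0.015,0,0,0,0],[0.07,0.025,0,0,0,0],[0.07,0.025,0,0,0,0]]]'
python3 - <<'E'
from h import *
a=grab_frame('top');cv2.imwrite('pics/t2.png',cv2.resize(a[150:240,170:320],(800,480),interpolation=2))
print([(np.round(r['box']),r['confidence']) for r in spot_in('top','vent')])
E
```

```text
time_s: 4.6
eef_pos: [0.5278, 0.0784, 0.0722]
tool_rot: [0.103, 3.139, 0.001]
ft_force: [-0.3, 0.2, 0.5]
gripper_width: -0.0001
finger_force: 0.0
time_s: 4.9
eef_pos: [0.5358, 0.0806, 0.0718]
tool_rot: [-0.106, -3.137, 0.001]
ft_force: [-4.1, 0.2, -0.1]
gripper_width: 0.0002
finger_force: 2.0
[(array([286., 182.,  15.,  16.]), 0.37)]
```

View pics/t2.png

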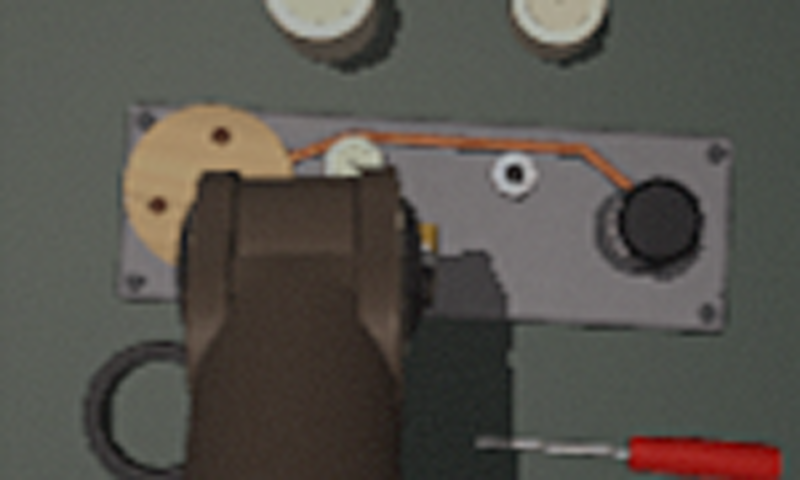

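The arm hides the lever here. The force is 4 N, so I'll press on in small steps until the stop shows in the force.

```bash
for i in 1 2; do python3 -m pendant '[[[0.02,0,0,0,0,0],[0.02,0,0,0,0,0]]]' | egrep 'eef|ft_'; done
```

```text
eef_pos: [0.536, 0.0807, 0.0717]
ft_force: [-14.4, -1.1, 8.4]
eef_pos: [0.5362, 0.0808, 0.0713]
ft_force: [-22.5, -0.3, 15.7]
```

Against the stop: 22 N with no motion. Backing off and rising to check the lever.

```bash
python3 -m pendant '[[[-0.1,0,0,0,0,0],[-0.25,0,0,0,0,0],[-0.3,-0.2,0.3,0,0,0],[-0.3,-0.4,0.6,0,0,0],[-0.3,-0.6,0.9,0,0,0],[-0.3,-0.6,0.9,0,0,0],[-0.3,-0.6,0.9,0,0,0]]]'
python3 - <<'E'
from h import *
s=robot.observe();a=grab_frame('wrist');cv2.imwrite('pics/w2.png',cv2.resize(a,(768,576)))
cv2.imwrite('pics/s3.png',grab_frame('side'))
for c in('wrist','side'):
  for n in('lever_tip','tealight','disc','plunger_top'):
    print(c,n,[(np.round(r['box']).tolist(),round(r['confidence'],2)) for r in spot_in(c,n)[:1]])
E
```

```text
time_s: 6.1
eef_pos: [0.4997, -0.0102, 0.2096]
tool_rot: [0.109, 3.134, 0.002]
ft_force: [0.1, 0.5, -0.2]
gripper_width: 0.0002
finger_force: 0.0
wrist lever_tip [([282.0, 208.0, 77.0, 29.0], 0.76)]
wrist tealight [([302.0, 237.0, 31.0, 32.0], 0.73)]
wrist disc [([282.0, 208.0, 76.0, 27.0], 0.58)]
wrist plunger_top [([112.0, 249.0, 56.0, 49.0], 0.76)]
side lever_tip [([238.0, 186.0, 14.0, 22.0], 0.65)]
side tealight [([255.0, 199.0, 16.0, 11.0], 0.47)]
side disc [([234.0, 173.0, 33.0, 26.0], 0.74)]
side plunger_top [([265.0, 210.0, 24.0, 19.0], 0.88)]
```

View pics/w2.png

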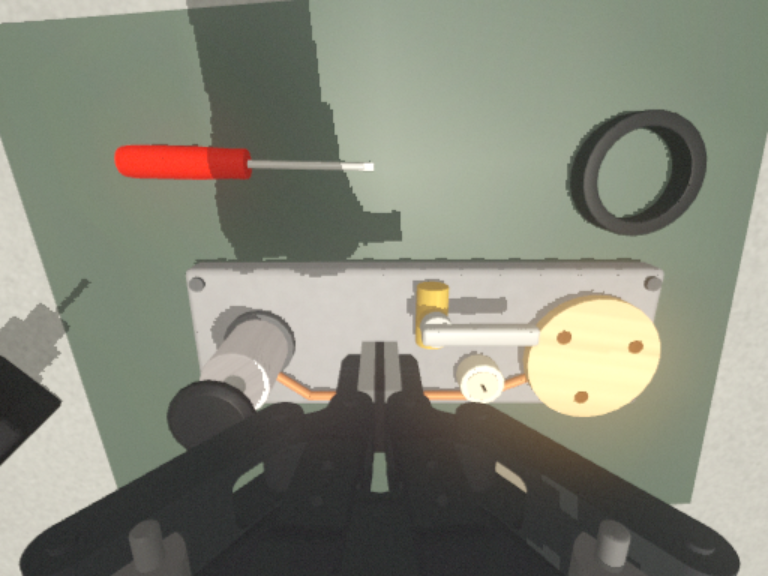

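Wrist view: the lever runs parallel to the plate from (430,333) to (538,335), pointing at the disc, so it is closed. The tea light at (480,385) and the disc look untouched. Moving over the plunger cap.

```bash
python3 -m pendant '[[[0.2,-0.3,0,0,0,0],[0.4,-0.6,0,0,0,0],[0.46,-0.73,0,0,0,0],[0.46,-0.73,-0.2,0,0,0],[0.46,-0.73,-0.36,0,0,0],[0.46,-0.73,-0.36,0,0,0],[0.46,-0.73,-0.36,0,0,0]]]'
python3 - <<'E'
from h import *
s=robot.observe();p=proj('side',s['eef_pos']);print(p,proj('side',[s['eef_pos'][0],s['eef_pos'][1],.145]))
a=grab_frame('side');cv2.imwrite('pics/s4.png',cv2.resize(a[160:260,215:345],(780,600)))
print([(np.round(r['box']),r['confidence']) for r in spot_in('side','plunger_top')])
E
```

```text
time_s: 7.3
eef_pos: [0.5667, -0.1185, 0.1534]
tool_rot: [-0.105, -3.139, 0.0]
ft_force: [0.1, 0.1, 0.7]
gripper_width: -0.0001
finger_force: 0.0
(np.float64(274.096886651295), np.float64(211.31876397087635)) (np.float64(273.9375880298842), np.float64(214.17128349233022))
[(array([261., 214.,  27.,  15.]), 0.58), (array([284., 166.,  26.,  45.]), 0.57)]
```

View pics/s4.png

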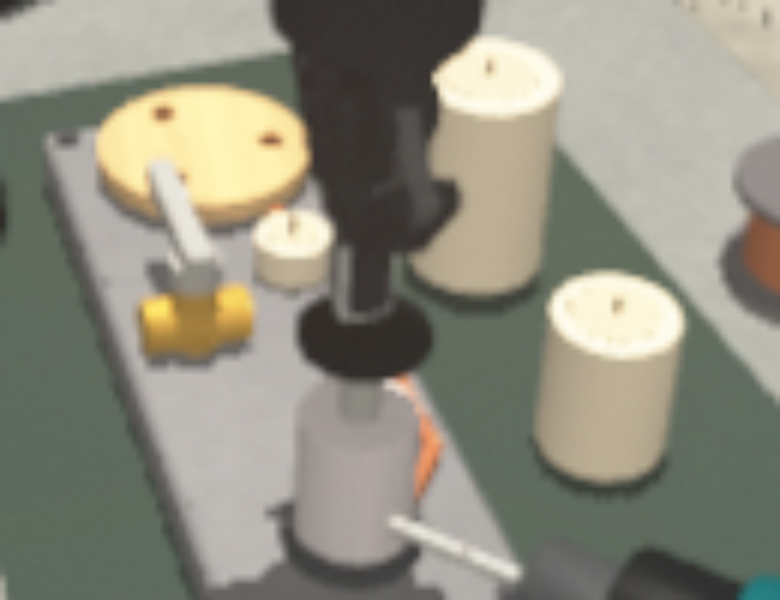

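The fingertips are over the middle of the cap, around (365,310). First stroke.

```bash
python3 -m pendant '[[[0.01,-0.015,-0.07,0,0,0],[0.01,-0.015,-0.13,0,0,0],[0.01,-0.015,-0.18,0,0,0],[0.01,-0.015,-0.215,0,0,0],[0.01,-0.015,-0.225,0,0,0],[0.01,-0.015,-0.225,0,0,0]]]'
```

```text
time_s: 8.0
eef_pos: [0.5701, -0.1209, 0.1213]
tool_rot: [0.105, 3.136, 0.0]
ft_force: [-0.3, 0.9, 13.0]
gripper_width: -0.0003
finger_force: 6.6
```

```bash
python3 -m pendant '[[[0,0,-0.02,0,0,0],[0,0,-0.02,0,0,0]]]' | egrep 'eef|ft'
python3 -m pendant '[[[0,0,0.1,0,0,0],[0,0,0.245,0,0,0],[0,0,0.245,0,0,0],[0,0,0.245,0,0,0]]]' | egrep 'time|eef|ft'
python3 - <<'E'
from h import *
a=grab_frame('side');cv2.imwrite('pics/s5.png',cv2.resize(a[160:260,215:345],(780,600)))
E
```

```text
eef_pos: [0.5702, -0.121, 0.1209]
ft_force: [-8.9, 2.2, 37.6]
time_s: 8.6
eef_pos: [0.5684, -0.1207, 0.1532]
ft_force: [-0.2, 0.0, -0.3]
```

View pics/s5.png

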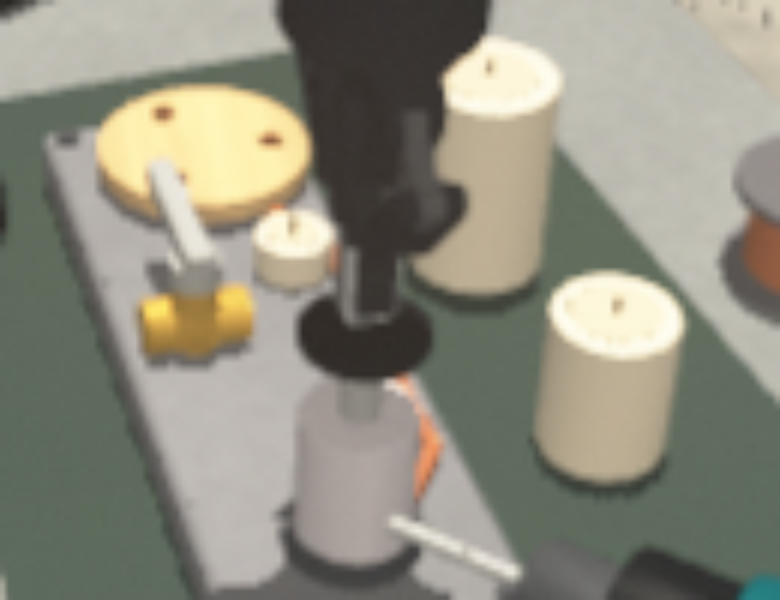

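The plunger bottomed at z 0.121 (force rise to 38 N) and came fully back up. The pin is hidden from this view. Extra strokes do no harm, so I'll do five more and check the force at the bottom of each.

```bash
for i in 1 2 3 4 5; do python3 -m pendant '[[[0,0,-0.08,0,0,0],[0,0,-0.14,0,0,0],[0,0,-0.19,0,0,0],[0,0,-0.225,0,0,0],[0,0,-0.235,0,0,0],[0,0,-0.235,0,0,0]]]' | egrep 'eef|ft'
python3 -m pendant '[[[0,0,0.12,0,0,0],[0,0,0.235,0,0,0],[0,0,0.235,0,0,0],[0,0,0.235,0,0,0]]]' | egrep 'time|eef'; done
```

```text
eef_pos: [0.569, -0.121, 0.1209]
ft_force: [-12.0, 4.1, 40.7]
time_s: 9.65
eef_pos: [0.5677, -0.1206, 0.1518]
eef_pos: [0.5688, -0.1209, 0.1209]
ft_force: [-12.1, 3.5, 42.6]
time_s: 10.65
eef_pos: [0.5675, -0.1205, 0.1516]
eef_pos: [0.5687, -0.1209, 0.1209]
ft_force: [-12.2, 4.4, 43.0]
time_s: 11.65
eef_pos: [0.5675, -0.1205, 0.1516]
eef_pos: [0.5687, -0.1209, 0.1209]
ft_force: [-11.9, 4.7, 43.0]
time_s: 12.65
eef_pos: [0.5675, -0.1205, 0.1516]
eef_pos: [0.5687, -0.1209, 0.1209]
ft_force: [-12.8, 3.5, 42.6]
time_s: 13.65
eef_pos: [0.5675, -0.1205, 0.1516]
```

Six full strokes are done. Rising and retreating to look at the pin and everything else.

```bash
python3 -m pendant '[[[0,0,0.3,0,0,0],[0,0,0.6,0,0,0],[-0.2,0.1,0.85,0,0,0],[-0.5,0.1,0.85,0,0,0],[-0.8,0.1,0.85,0,0,0],[-0.9,0.1,0.85,0,0,0],[-0.9,0.1,0.85,0,0,0],[-0.9,0.1,0.85,0,0,0]]]'
python3 - <<'E'
from h import *
s=robot.observe();a=grab_frame('wrist');cv2.imwrite('pics/w3.png',cv2.resize(a,(768,576)))
b=grab_frame('side');grab_frame('top')
for c in('wrist','side','top'):
  for n in('pin_tip','plunger_top','tealight','lever_tip'):
    print(c,n,[(np.round(r['box']).tolist(),round(r['confidence'],2)) for r in spot_in(c,n)[:2]])
R=np.array([[.998,.062],[-.062,.998]]);o=np.array([.5795,.0175])
q=o+R@[.03,-.055]
for z in(.055,.097):print(z,proj('side',[*q,z]),proj('top',[*q,z]))
E
```

```text
time_s: 14.45
eef_pos: [0.4336, -0.1053, 0.2801]
tool_rot: [-0.104, -3.139, -0.0]
ft_force: [0.7, 0.6, 0.3]
gripper_width: -0.0001
finger_force: 0.0
wrist pin_tip []
wrist plunger_top []
wrist tealight [([357.0, 252.0, 24.0, 26.0], 0.83)]
wrist lever_tip [([344.0, 232.0, 61.0, 21.0], 0.63)]
side pin_tip []
side plunger_top [([264.0, 210.0, 22.0, 19.0], 0.9)]
side tealight [([256.0, 198.0, 13.0, 10.0], 0.65)]
side lever_tip [([239.0, 187.0, 13.0, 22.0], 0.53), ([282.0, 168.0, 28.0, 42.0], 0.24)]
top pin_tip []
top plunger_top [([287.0, 182.0, 14.0, 18.0], 0.53), ([265.0, 141.0, 18.0, 19.0], 0.34)]
top tealight [([234.0, 178.0, 8.0, 9.0], 0.4)]
top lever_tip [([266.0, 140.0, 17.0, 21.0], 0.56), ([284.0, 184.0, 16.0, 16.0], 0.51)]
0.055 (np.float64(274.97287686969753), np.float64(220.41935533096174)) (np.float64(267.54715818789373), np.float64(182.44244814619515))
0.097 (np.float64(275.7096519485552), np.float64(207.84791970925022)) (np.float64(268.19911423948236), np.float64(181.5706051709243))
```

View pics/w3.png

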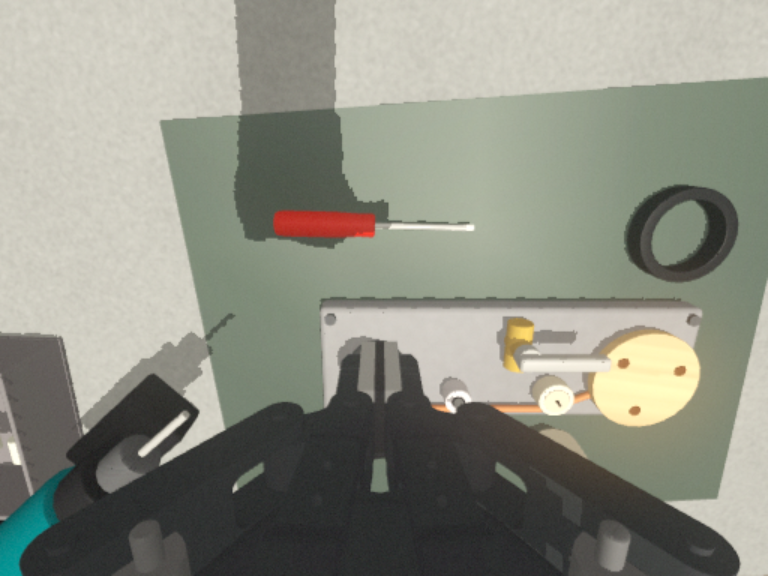

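The lever, disc and tea light are fine, but the sleeve at (457,400) still seems to show a dark bore and is half hidden by the fingers. I'll get a clearer look from another place.

```bash
python3 -m pendant '[[[-0.1,0.3,-0.2,0,0,0],[-0.2,0.6,-0.4,0,0,0],[-0.2,0.9,-0.6,0,0,0],[-0.2,0.95,-0.6,0,0,0],[-0.2,0.95,-0.6,0,0,0],[-0.2,0.95,-0.6,0,0,0]]]'|egrep 'eef|time'
python3 - <<'E'
from h import *
s=robot.observe();a=grab_frame('wrist')
p=camera_params('wrist');M=np.array(p['mount']);T=np.eye(4);T[:3,:3]=Ro.from_rotvec(s['tool_rot']).as_matrix();T[:3,3]=s['eef_pos'];T=np.linalg.inv(T@M)
R=np.array([[.998,.062],[-.062,.998]]);o=np.array([.5795,.0175]);q=o+R@[.03,-.055]
for z in(.055,.097):
  X=T@[*q,z,1];u,v=p['fx']*X[0]/X[2]+p['cx'],p['fy']*X[1]/X[2]+p['cy'];print(z,u,v)
u,v=int(max(40,min(472,u))),int(max(30,min(354,v)));print(u,v)
w=cv2.resize(a[v-30:v+30,u-40:u+40],(400,300),interpolation=2)
t=cv2.resize(grab_frame('top')[166:196,248:288],(400,300),interpolation=2)
d=cv2.resize(grab_frame('side')[190:235,245:305],(400,300),interpolation=2)
cv2.imwrite('pics/w4.png',np.vstack([np.hstack([w,t]),np.hstack([d,cv2.resize(a,(400,300))])]))
E
```

```text
time_s: 15.8
eef_pos: [0.4034, 0.0365, 0.1909]
0.055 204.99506621728662 334.2359546816214
0.097 198.84106109033425 363.9711116894868
198 354
```

View pics/w4.png

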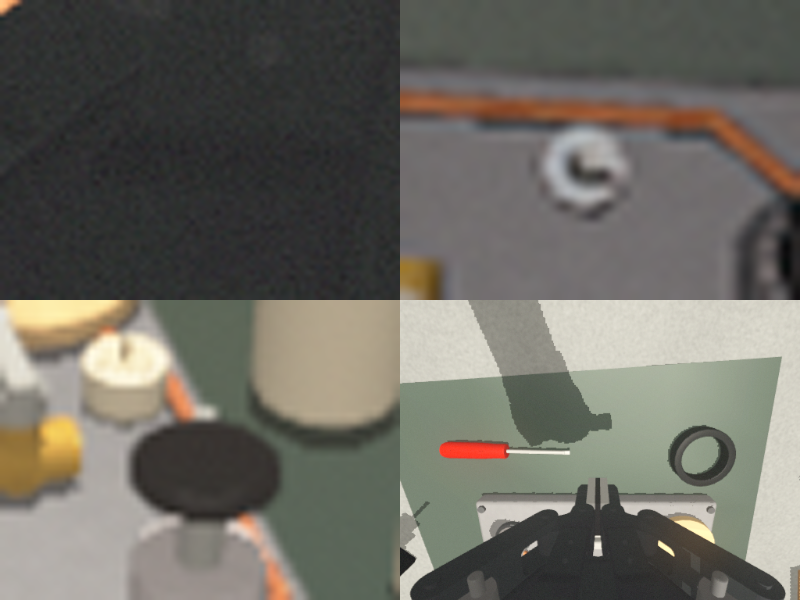

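In the top view, a steel tip at (603,155) now covers part of the bore, where there was only a dark hole before. In the side view, the pin's end shows just above the cap at about pixel (275.7,206.8), and a fully out pin is predicted at (275.7,207.8). The pin is therefore fully out, the plunger is up, and the arm is clear, so I'm handing in.

```bash
python3 -c "
from h import *
print(robot.sign_off())"
```

```text
the job is handed in; nothing more can be done
None
```

I closed the vent lever to its stop, then pumped the plunger six full strokes. The plunger is back up and the images show the pin fully out; the job was handed in at about 16 s with the arm clear, and no verdict came back.

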